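# Slide the pepper mill into its worktop cupboard and shut the door

## Task

Put away the pepper mill that was left out in front of the small wooden cupboard: push it gently across the worktop, low down near its foot so that it slides without tipping, through the cupboard's doorway until it stands wholly inside. Then push the cupboard door fully shut over it. Do not grip or lift the mill, and leave the other things where they stand.

Things in the scene. Friction and masses are not known exactly. Their poses are not given: they have to be found in the camera images.
- mill: Dark-wood pepper mill, round, 170 mm tall, foot 58 mm across (its widest), 0.15 to 0.25 kg; friction on the worktop 0.48 to 0.72. Origin: centre of its underside on the worktop; z up. The head does not turn. Pushed above about 40 mm it may tip; at 30 mm or lower it slides. Starts in front of the doorway, 12 to 58 mm to the robot's side of its middle line; not the mill at the back wall.
- cupboard: Fixed light-wood cupboard with no floor: things slide in level. Origin: centre of its underside; x inward from doorway to back, y to the left seen from the doorway, z up. 170 deep (x -85 to 85 mm), 150 wide (y -75 to 75), 226 high; top board 12 mm thick overhangs 2 to 4 mm. Empty. Its doorway faces left across the worktop.
- doorway (a point): Point on the top board's front edge above the middle of the doorway (cupboard frame x -85, y 0, z 226 mm), same axes as the cupboard. Clear opening 126 mm wide (y -63 to 63 mm; side walls 12 mm thick) and 214 mm high, no sill; 162 mm deep. A wall cabinet hangs from 0.32 m up beyond world x 0.65 m, y below -0.03 m: keep the wrist clear of it.
- door (a joint): Door angle, rad: 0 shut, flush on the cupboard's front; grows as the free edge swings outward; starts well open, 1.3 to 1.48. Light-wood frame, clear pane (solid), 148 mm wide from the hinge, 206 high, 14 thick, no handle, 0.35 kg; stiff hinge (0.15 N m), stays where left. The outer face looks out from the doorway when shut, away from the robot when open; push on it to shut.
- door_hinge (a point): Fixed point on the hinge line, at the cupboard's doorway corner farther from the robot (cupboard frame x -85, y +75 mm), 210 mm above the worktop, level with the door's upper edge (the lower edge runs 4 mm above the worktop). The door's inner face passes through the hinge line; the outer face lies 14 mm outside it.
- door_edge (a point): Upper outer corner of the door's free edge, on the outer face, 148 mm from the hinge line and 210 mm above the worktop; moves with the door.
- sauce_bottle: Slim sauce bottle with a dark cap, 60 mm across, 201 mm tall, origin at the centre of its underside. Stands to the right of the cupboard. Leave alone.
- spice_jar: Spice jar with a red cap, 45 mm across, 108 mm tall, origin at the centre of its underside. Stands close to the cupboard on the robot's side. Leave alone.
- jam_jar: Glass jam jar with a red lid, 69 mm across, 86 mm tall, origin at the centre of its underside. Stands on the worktop to the right of the work. Leave alone.
Things that resemble listed ones, but are neither listed nor needed, are in the scene too. Leave any orange look-alike of the mill alone.

How it is judged (in metres and radians):
On the way, in this order (a step that is already met when the one before it is completed fails the run):
1. the pepper mill stands upright and wholly inside the cupboard while the door is still open (x of mill in the frame of cupboard between -0.056 and 0.052 m and y of mill in the frame of cupboard between -0.033 and 0.033 m and angle between mill's own z axis and vertical below 0.08 rad and value of joint door above 0.5 rad and linear speed of mill below 0.02 m/s), for 0.2 s.
2. the door is pushed shut (value of joint door below 0.04 rad), for 0.2 s.
At the end, for the whole second after the job is handed in: The door is shut (within 0.04 rad, about 8 mm at its free edge) with the pepper mill standing upright, at rest and wholly inside the cupboard; the sauce bottle, spice jar and jam jar are each within 25 mm of where they started (value of joint door below 0.04 rad and x of mill in the frame of cupboard between -0.056 and 0.052 m and y of mill in the frame of cupboard between -0.033 and 0.033 m and angle between mill's own z axis and vertical below 0.08 rad and linear speed of mill below 0.01 m/s and distance of each of sauce_bottle, spice_jar, jam_jar from where it was at the start of the episode below 0.025 m); the robot touches nothing.
It fails at once if the pepper mill is tipped (leans more than about 11 degrees) (angle between mill's own z axis and vertical above 0.2 rad).
It fails at once if the pepper mill is lifted off the worktop (height (world z) of mill above 0.012 m).
It fails at once if the pepper mill is gripped or shoved hard (more than 20 N from the fingers) (contact force between the fingers and mill above 20 N).
It fails at once if the sauce bottle is moved more than 25 mm or knocked over (distance of sauce_bottle from where it was at the start of the episode above 0.025 m or angle between sauce_bottle's own z axis and vertical above 0.3 rad).
It fails at once if the spice jar or jam jar is moved more than 25 mm or knocked over (distance of any of spice_jar, jam_jar from where it was at the start of the episode above 0.025 m or angle between any of spice_jar, jam_jar's own z axis and vertical above 0.3 rad).
It also fails if it takes over 61 s, if anything falls off the work surface, if the arm or the gripper's body presses on something with over 40 N, if the wrist force passes 120 N, or if a joint passes its speed limit or range.

## Robot

A 6-joint arm with a two-finger parallel gripper is mounted at the origin on a cart in front of the work surface, level with it; the furniture and walls round the work are solid. World frame = base frame: x ahead of the robot, y to its left, z up, the work surface at z = 0. Lengths are in m, angles in degrees, forces in N, time in s.
With the tool pointing down it reaches from about 0.3 to 0.75 m from the base axis. Payload 8.5 kg.
Tool frame: the origin (TCP) lies on the mounting face of the last link; the fingertips stand 173 mm ahead of it and the grasp point (between the pads) lies 155 mm ahead of it (robot.finger_overhang is the distance from the TCP to the fingertips, in m); z points along the fingers, y is the line along which they close (so a half turn about z gives the same grasp; the last joint's range is limited). The gripper opens to 85 mm and grips with 20 to 120 N. Pads are 22 mm wide; open, the fingers measure 114 mm over their backs; the gripper's body (76 mm by 85 mm) begins 54 mm behind the grasp point. The pads swing forward as they close: fully open they stand 13 mm farther back than shut.
Start: joints at [-79.888, 21.807, 74.336, -0, 83.858, -12.336], TCP at [0.21, -0.508, 0.405] pointing down, gripper open.
Joint ranges: [-178.18, 178.18], [-50.72, 133.34], [12.68, 142.11], [-81.47, 261.47], [9.98, 163.14], [-165.26, 165.26]. Speed limits (degrees/s): [136.94, 136.94, 180, 180, 180, 180].

## Interface

Orientations are given as a 3x3 rotation matrix whose columns are the frame's x, y, z axes.
In Python, from workcell import robot gives the robot as it stands.
- The arm moves only by the tool step_arm, never from a script. Its argument "motion" is a list of rows, each a list of 2 entries, a list of its own where there are three numbers: the shift along the tool's x, y, z in units of 0.5 m (1.0 is 0.5 m), then the turn, a rotation vector about the tool's x, y, z in units of 90 degrees (1.0 is 90 degrees). In form: [[[tx, ty, tz], [wx, wy, wz]], ...]. A call has exactly 10 rows; each row is the pose to reach, as a shift and turn from the pose commanded when the call began, along the tool's axes at that moment; what a row does not reach only later rows make up. A row lasts 1/10 s, in which the tool goes at most 50 mm and 8.59 degrees, less where a joint would pass 70% of its speed; a pose out of reach is approached as far as the arm can. A call with a number of a shift or a turn outside -1 to 1 is refused whole. A call with a gripper value outside its range is refused whole. "jaw" is the opening, from 0 (shut) to 1 (fully open), set as the call begins (left out, the last holds). The fingers move at their own pace and stop on an object; "squeeze" is the grip in N (left out, the last holds). Time passes only in rows, so rows that repeat a pose let the fingers close, or fill a call up. It gives the time, the measured TCP pose, the force, the opening and the grip force at its end, in the units of the state.
- robot.state(): the state, without advancing time (a new reading comes with each control period).
- robot.grab_frame(name): name is "scene" or "top" or "wrist"; returns a dict with "frame" (420x560x3 uint8, red, green, blue), "intrinsics" (3x3 intrinsics, pixels), "R" (3x3) and "t" (3): a world point X has camera coordinates R X + t. Camera axes: x right, y down, z forward; pixel columns grow to the right and rows downward; lengths in m; the calibration is good to about 2 mm. A picture is of the moment at which its call begins. There is no depth.
- robot.close_job(): hands the job in; it is judged then, once.
Trained networks look in a picture, given as the dict that the camera call returned (one of the last four; its "shot" number tells which), for a name from the list of things; names that differ only in an ending like _2 or _b are one class to them, and where a whole thing is asked for, a point or a joint stands for the part that bears it (a point fixed in the world has none). Each returns a list of dicts, best first, with "conf" (0 to 1); they miss things now and then, are a little off and sometimes report something else, mostly with a low value. They report only what shows in the picture. A call takes as long as a camera call. They do not tell look-alikes from the thing itself.
- robot.recognise(thing, picture): "box" ([left, top, width, height] as shares, 0 to 1, of the picture: columns of its width, rows of its height, round what is visible of it).
The state is a dict: "time": time; "joint_pos": joint angles; "qvel": joint speeds; "joint_efforts": joint torques, N m; "position": TCP position; "ee_rot": TCP orientation; "contact_force": force on the tool from outside, world axes, zero at the start; "torque": the same for the moment, N m; "grip_width": finger opening in m; "finger_force": force on a finger pad.
Only numpy, scipy, OpenCV 4.12 (cv2) and the standard library are available. Lean on these libraries where they do the work, as an engineer would, in place of code of your own. Each camera call takes 0.05 s, during which the arm holds its last target. There are 200 camera calls.

## Working session

There is one attempt and no reset: what is moved stays moved. The work goes in short steps, Python scripts to look and compute and a tool call to move; the robot and the scene stay as the last step left them, time stands still between calls to the robot, and variables do not carry over. Pictures are saved under pics/ and viewed, at most 10 in all, crops included, and the job is handed in when it is done.

Besides the shell and the picture viewer there is one more tool, called after "Request:" as name(argument=value, ...) on one line, values as JSON. step_arm: Moves the arm, as the interface text tells. Its arguments: {"type":"object","properties":{"motion":{"type":"array","items":{"type":"array"}},"jaw":{"type":"number"},"squeeze":{"type":"number"}},"required":["motion"]}

```bash
mkdir -p pics; ls
cat > h.py <<'E'
import numpy as np, cv2
from workcell import robot
def ray(f,u,v):
    K=np.array(f['intrinsics']);R=np.array(f['R']);t=np.array(f['t'])
    d=R.T@np.linalg.solve(K,[u,v,1.]);return -R.T@t,d/np.linalg.norm(d)
def atz(f,u,v,z):
    c,d=ray(f,u,v);return c+d*(z-c[2])/d[2]
def proj(f,X):
    p=np.array(f['intrinsics'])@(np.array(f['R'])@np.array(X,float)+np.array(f['t']));return p[:2]/p[2]
def tri(rs):
    A=sum(np.eye(3)-np.outer(d,d) for c,d in rs);b=sum((np.eye(3)-np.outer(d,d))@c for c,d in rs)
    return np.linalg.solve(A,b)
def save(f,n): cv2.imwrite('pics/'+n,cv2.cvtColor(np.array(f['frame']),cv2.COLOR_RGB2BGR))
E
python3 - <<'E'
from h import *
for n in ['scene','top']:
    f=robot.grab_frame(n);save(f,n+'0.png')
    c,_=ray(f,280,210);print(n,c.round(3))
    for t in ['mill','cupboard','door','door_edge','sauce_bottle','spice_jar','jam_jar']:
        for d in robot.recognise(t,f)[:3]:
            l,tp,w,h=d['box'];print(t,round(d['conf'],2),[round(x) for x in (l*560,tp*420,(l+w)*560,(tp+h)*420)], atz(f,(l+w/2)*560,(tp+h/2)*420,0.08).round(3))
E
```

```text
pics
scene [-0.077  0.081  0.861]
mill 0.77 [178, 275, 214, 331] [0.401 0.034 0.08 ]
mill 0.66 [208, 234, 232, 277] [ 0.488 -0.065  0.08 ]
cupboard 0.85 [174, 173, 323, 270] [ 0.548 -0.173  0.08 ]
door 0.65 [171, 183, 239, 265] [ 0.602 -0.074  0.08 ]
door_edge 0.76 [174, 183, 236, 265] [ 0.601 -0.074  0.08 ]
sauce_bottle 0.83 [336, 157, 357, 205] [ 0.535 -0.48   0.08 ]
spice_jar 0.56 [309, 242, 325, 283] [ 0.35  -0.251  0.08 ]
spice_jar 0.25 [170, 179, 327, 274] [ 0.535 -0.165  0.08 ]
jam_jar 0.72 [344, 197, 368, 234] [ 0.418 -0.421  0.08 ]
top [-0.011 -0.234  1.019]
cupboard 0.93 [267, 178, 318, 233] [ 0.566 -0.262  0.08 ]
sauce_bottle 0.8 [360, 185, 393, 234] [ 0.565 -0.499  0.08 ]
```

```bash
python3 -c "
from h import *
s=robot.state();print(s)"
```

```text
{'time': 0.8, 'joint_pos': array([-7.98870769e+01,  2.18063012e+01,  7.43363450e+01, -7.20242388e-04,
        8.38569958e+01, -1.23360807e+01]), 'qvel': array([ 0.10591767, -0.03512796,  0.05206137, -0.04182013,  0.01545137,
       -0.03311408]), 'joint_efforts': array([ 8.42855970e-04, -4.48299980e+01, -2.31455523e+01, -1.56962979e-04,
        4.58843442e-04, -5.74233184e-06]), 'position': array([ 0.21001404, -0.5083026 ,  0.40472211]), 'ee_rot': array([[ 9.24219261e-01,  3.81862223e-01, -1.12073939e-05],
       [ 3.81862223e-01, -9.24219261e-01, -8.34420173e-06],
       [-1.35444247e-05,  3.43219162e-06, -1.00000000e+00]]), 'contact_force': array([ 0.40585767,  0.2349992 , -0.69264248]), 'torque': array([ 0.03819902, -0.00966676, -0.02619494]), 'finger_force': 0.0, 'grip_width': 0.08545772925975038}
```

View pics/scene0.png

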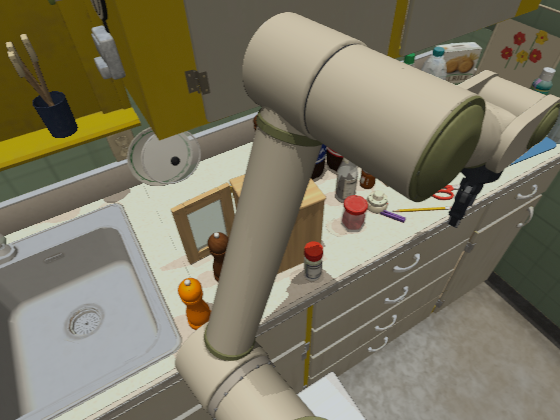

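View pics/top0.png

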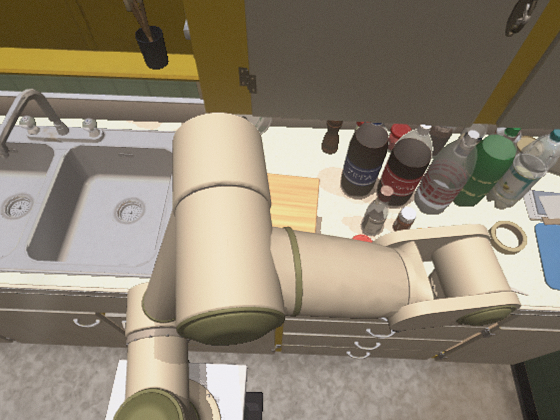

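The scene view shows the orange look-alike at (195,305), the dark mill partly hidden at (218,255) and the door open at (205,220). The arm covers much of both views, so I'll raise it and swing it left to look from the wrist.

```bash
cat >> h.py <<'E'
from scipy.spatial.transform import Rotation as Ro
def rows(P,R=None,name=''):
    "row values for target TCP P, orientation R (world) from current measured pose"
    s=robot.state();p=s['position'];R0=np.array(s['ee_rot']);R=R0 if R is None else R
    a=R0.T@(np.array(P)-p)/0.5;w=Ro.from_matrix(R0.T@R).as_rotvec()/(np.pi/2)
    print(name,a.round(3).tolist(),w.round(3).tolist(),'rows',round(max(np.linalg.norm(a)*10,np.linalg.norm(w)*90/8.59),1))
def tool(h,tilt):
    "fingers point along horizontal heading h (deg, world) raised tilt deg from straight down; y horizontal"
    h,t=np.radians([h,tilt]);f=np.array([np.cos(h),np.sin(h),0]);z=f*np.sin(t)-np.array([0,0,1])*np.cos(t)
    y=np.cross([0,0,1],f);x=np.cross(y,z);return np.c_[x,y,z]
def toolb(h,t):
    R=tool(h,t);return R*np.array([-1,-1,1])
E
python3 - <<'E'
from h import *
for n,T in (('a',tool),('b',toolb)):
    rows([0.36,0.08,0.50],T(-80,25),n)
E
```

```text
a [0.727, -0.973, -0.191] [-0.188, -0.234, -0.847] rows 12.3
b [0.727, -0.973, -0.191] [-0.248, 0.199, 1.118] rows 12.3
```

Request:
step_arm(motion=[[[0,0,-0.1],[0,0,0]],[[0,0,-0.19],[0,0,0]],[[0.727,-0.973,-0.191],[-0.188,-0.234,-0.847]],[[0.727,-0.973,-0.191],[-0.188,-0.234,-0.847]],[[0.727,-0.973,-0.191],[-0.188,-0.234,-0.847]],[[0.727,-0.973,-0.191],[-0.188,-0.234,-0.847]],[[0.727,-0.973,-0.191],[-0.188,-0.234,-0.847]],[[0.727,-0.973,-0.191],[-0.188,-0.234,-0.847]],[[0.727,-0.973,-0.191],[-0.188,-0.234,-0.847]],[[0.727,-0.973,-0.191],[-0.188,-0.234,-0.847]]], jaw=0.4)

```text
time: 1.8
position: [0.3085, -0.1187, 0.5003]
ee_rot: [[0.034, 0.999, 0.028], [0.928, -0.021, -0.372], [-0.371, 0.039, -0.928]]
contact_force: [1.0, -1.2, -0.1]
grip_width: 0.0344
finger_force: 0.0
```

Run:
```python
from h import *
s=robot.state();print(s['joint_pos'].round(1),s['position'].round(3))
rows([0.34,0.08,0.50],tool(-80,25))
```

```text
[-37.6  -6.4  93.5 -16.4  78.3 -34.7] [ 0.309 -0.119  0.5  ]
 [0.371, 0.054, -0.145] [-0.027, -0.033, -0.124] rows 4.0
```

Request:
step_arm(motion=[[[0.37,0.054,-0.145],[-0.027,-0.033,-0.124]],[[0.37,0.054,-0.145],[-0.027,-0.033,-0.124]],[[0.37,0.054,-0.145],[-0.027,-0.033,-0.124]],[[0.37,0.054,-0.145],[-0.027,-0.033,-0.124]],[[0.37,0.054,-0.145],[-0.027,-0.033,-0.124]],[[0.37,0.054,-0.145],[-0.027,-0.033,-0.124]],[[0.37,0.054,-0.145],[-0.027,-0.033,-0.124]],[[0.37,0.054,-0.145],[-0.027,-0.033,-0.124]],[[0.37,0.054,-0.145],[-0.027,-0.033,-0.124]],[[0.37,0.054,-0.145],[-0.027,-0.033,-0.124]]])

```text
time: 2.8
position: [0.3412, 0.0763, 0.5003]
ee_rot: [[-0.151, 0.986, 0.071], [0.895, 0.166, -0.414], [-0.42, 0.001, -0.908]]
contact_force: [0.1, 0.1, -0.2]
grip_width: 0.0338
finger_force: 0.0
```

Run:
```python
from h import *
for n in ['scene','top','wrist']:
    f=robot.grab_frame(n);save(f,n+'1.png')
    c,_=ray(f,280,210);print(n,c.round(3))
    for t in ['mill','cupboard','door','sauce_bottle','spice_jar','jam_jar']:
        for d in robot.recognise(t,f)[:3]:
            l,tp,w,h=d['box'];print(t,round(d['conf'],2),[round(x) for x in (l*560,tp*420,(l+w)*560,(tp+h)*420)], atz(f,(l+w/2)*560,(tp+h/2)*420,0.08).round(3))
a,b,c=[cv2.imread('pics/%s1.png'%n) for n in ['scene','top','wrist']]
cv2.imwrite('pics/w1.png',cv2.resize(c,(800,600)));cv2.imwrite('pics/st1.png',np.hstack([a[:,60:460],b[:,100:500]]))
```

```text
scene [-0.077  0.081  0.861]
mill 0.64 [207, 234, 239, 283] [ 0.476 -0.067  0.08 ]
mill 0.54 [189, 277, 206, 299] [0.434 0.016 0.08 ]
cupboard 0.74 [175, 156, 323, 279] [ 0.561 -0.182  0.08 ]
door 0.84 [174, 181, 243, 264] [ 0.601 -0.084  0.08 ]
sauce_bottle 0.71 [334, 143, 358, 202] [ 0.564 -0.502  0.08 ]
spice_jar 0.68 [305, 242, 324, 283] [ 0.352 -0.246  0.08 ]
jam_jar 0.59 [343, 195, 368, 236] [ 0.418 -0.421  0.08 ]
top [-0.011 -0.234  1.019]
mill 0.7 [166, 238, 194, 273] [0.398 0.031 0.08 ]
mill 0.57 [211, 208, 238, 246] [ 0.488 -0.077  0.08 ]
cupboard 0.65 [191, 175, 318, 269] [ 0.508 -0.158  0.08 ]
door 0.62 [194, 169, 248, 218] [ 0.598 -0.055  0.08 ]
sauce_bottle 0.81 [360, 184, 393, 235] [ 0.565 -0.498  0.08 ]
sauce_bottle 0.21 [191, 171, 319, 266] [ 0.519 -0.159  0.08 ]
spice_jar 0.69 [282, 260, 300, 290] [ 0.357 -0.262  0.08 ]
jam_jar 0.61 [344, 233, 373, 267] [ 0.436 -0.44   0.08 ]
jam_jar 0.31 [194, 171, 318, 269] [ 0.513 -0.162  0.08 ]
wrist [0.334 0.125 0.444]
mill 0.86 [307, 0, 379, 95] [0.411 0.036 0.08 ]
mill 0.6 [347, 99, 415, 196] [ 0.488 -0.065  0.08 ]
cupboard 0.9 [280, 83, 543, 363] [ 0.574 -0.175  0.08 ]
door 0.92 [413, 84, 546, 288] [ 0.634 -0.099  0.08 ]
sauce_bottle 0.74 [283, 83, 542, 364] [ 0.575 -0.176  0.08 ]
spice_jar 0.84 [248, 205, 279, 270] [ 0.369 -0.239  0.08 ]
spice_jar 0.7 [282, 83, 546, 361] [ 0.576 -0.172  0.08 ]
jam_jar 0.95 [274, 276, 283, 330] [ 0.419 -0.4    0.08 ]
```

View pics/w1.png

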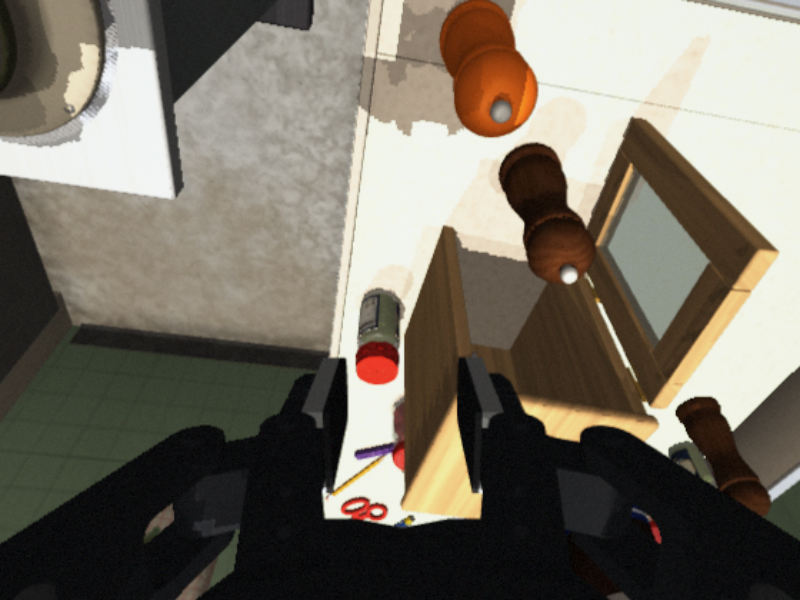

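View pics/st1.png

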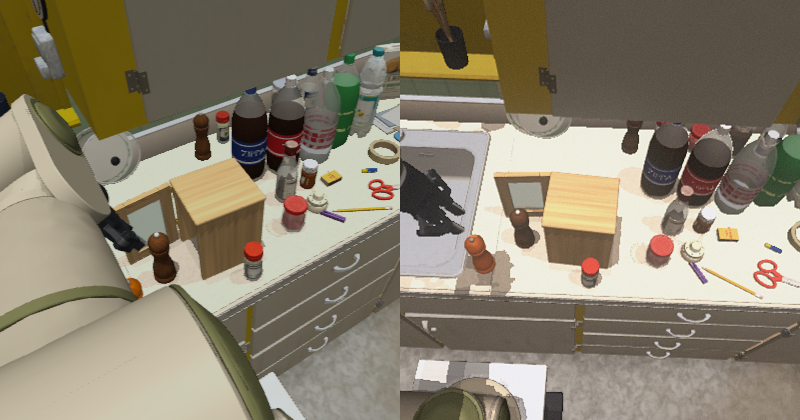

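The wrist view shows the dark mill (foot at 530,165, tip at 568,273) just in front of the doorway. The open door's upper free corner is at (775,252), and the orange look-alike is behind at (495,70). The top view shows the top-board corners clearly. I'll fit the cupboard pose and triangulate next.

```bash
cat > fit.py <<'E'
from h import *
from scipy.optimize import least_squares
F={n:robot.grab_frame(n) for n in ['scene','top','wrist']}
S,T,W=F['scene'],F['top'],F['wrist'];k=1/1.4286
mt=[(W,397.6,191),(T,217,209),(S,216,234)]
m=tri([ray(*a) for a in mt]);print('mill tip',m.round(4),[(proj(a[0],m)-a[1:]).round(1).tolist() for a in mt], [atz(*a,.168).round(3).tolist() for a in mt])
o=[(W,501*k,110*k),(T,173,236)]
print('orange tip',tri([ray(*a) for a in o]).round(3),[atz(*a,.17).round(3).tolist() for a in o])
# cupboard top corners: (frame,u,v,xc,yc)
e=.003
C=[(T,248,176,-.085-e,.075+e),(T,320,178,.085+e,.075+e),(T,245,228,-.085-e,-.075-e),(T,314,235,.085+e,-.075-e),
(S,231,181,-.085-e,.075+e),(S,293,160,.085+e,.075+e),(S,324,198,.085+e,-.075-e),(W,655*k,420*k,-.085-e,.075+e)]
def w(p,x,y,z=.226):
    c,s=np.cos(p[2]),np.sin(p[2]);return [p[0]+c*x-s*y,p[1]+s*x+c*y,z]
def res(p): return np.concatenate([proj(f,w(p,x,y))-(u,v) for f,u,v,x,y in C])
r=least_squares(res,[.56,-.2,-np.pi/2],loss='soft_l1');p=r.x;print('cup',p.round(4),np.degrees(p[2]).round(2));print(res(p).reshape(-1,2).round(1).tolist())
c,s=np.cos(p[2]),np.sin(p[2])
print('mill in cup',((np.array([[c,s],[-s,c]])@(m[:2]-p[:2]))).round(4))
D=[(W,775*k,252*k),(T,196,174)]
d=tri([ray(*a) for a in D]);d2=np.mean([atz(*a,.21) for a in D],0);hg=np.array(w(p,-.085,.075,.21))
print('edge',d.round(3),[atz(*a,.21).round(3).tolist() for a in D],'hinge',hg.round(3),'dist',np.linalg.norm((d2-hg)[:2]).round(3))
np.save('cup.npy',np.r_[p,m,d2])
def draw(f,crop,sc):
    x0,y0,x1,y1=crop;im=cv2.resize(cv2.cvtColor(np.array(f['frame'])[y0:y1,x0:x1],cv2.COLOR_RGB2BGR),None,fx=sc,fy=sc,interpolation=cv2.INTER_CUBIC)
    def L(P,col):
        q=np.array([(proj(f,X)+.5-(x0,y0))*sc for X in P]);cv2.polylines(im,[np.int32(q)],True,col,1)
    L([w(p,*a) for a in [(-.088,-.078),(-.088,.078),(.088,.078),(.088,-.078)]],(0,0,255))
    L([w(p,*a,0) for a in [(-.085,-.075),(-.085,.075),(.085,.075),(.085,-.075)]],(255,0,0))
    L([w(p,-.085,-.063,0),w(p,-.085,.063,0),w(p,-.085,.063,.214),w(p,-.085,-.063,.214)],(255,255,0))
    t=np.linspace(0,6.28,40);L([[m[0]+.029*np.cos(a),m[1]+.029*np.sin(a),0] for a in t],(0,255,0))
    L([m,m+[0,0,-.17]],(0,255,0));L([d2,hg],(255,0,255));return im
a=draw(T,(150,150,350,300),2);b=draw(S,(160,140,360,290),2);cc=draw(W,(230,0,560,225*2-30),1)
out=np.zeros((600,800,3),np.uint8);out[:300,:400]=a;out[300:,:400]=b;h=min(600,cc.shape[0]);out[:h,400:730]=cc[:h]
cv2.imwrite('pics/fit.png',out)
E
python3 fit.py
```

```text
mill tip [ 0.4894 -0.0668  0.1644] [[2.8, 0.8], [-0.0, 1.8], [-0.2, -0.7]] [[0.484, -0.064, 0.168], [0.493, -0.067, 0.168], [0.484, -0.066, 0.168]]
orange tip [0.41  0.034 0.162] [[0.404, 0.038, 0.17], [0.41, 0.03, 0.17]]
cup [ 0.4835 -0.2255 -1.6295] -93.37
[[-0.4, -2.9], [-2.4, 1.2], [-6.8, -0.4], [0.3, -0.3], [-3.2, 0.3], [1.0, -2.7], [3.9, -0.7], [-0.5, 0.4]]
mill in cup [-0.1588 -0.0034]
edge [ 0.579 -0.006  0.2  ] [[0.573, -0.001, 0.21], [0.569, -0.01, 0.21]] hinge [ 0.563 -0.145  0.21 ] dist 0.14
```

View pics/fit.png

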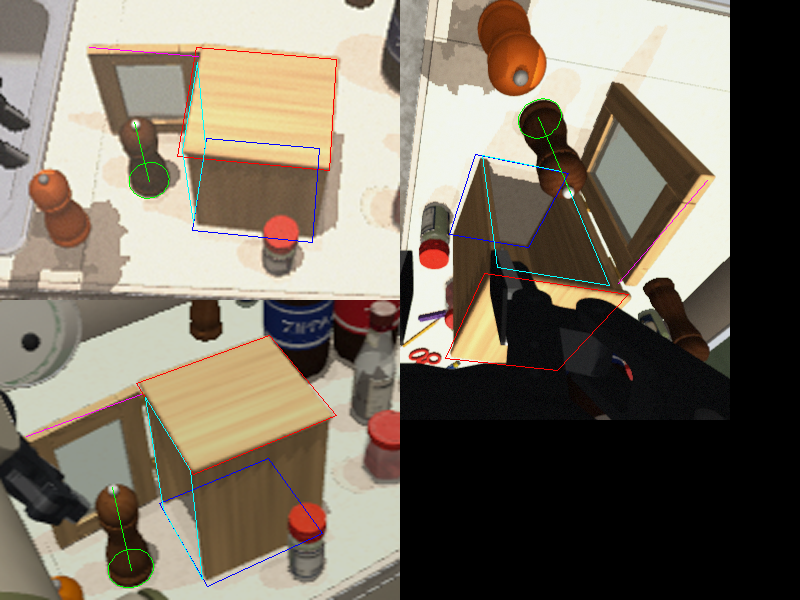

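The overlay fits to a few pixels, but the near-front corner is about 4 px off. I'll refit with the base corners added.

```bash
python3 - <<'E'
import re
s=open('fit.py').read()
a=s.index('C=[');b=s.index('def w(p')
s=s[:a]+'''C=[(T,248,173.5,-.085-e,.075+e,.226),(T,319,179.5,.085+e,.075+e,.226),(T,243,228,-.085-e,-.075-e,.226),(T,314,235,.085+e,-.075-e,.226),
(T,246.5,265,-.085,-.075,0),(T,306,270,.085,-.075,0),(S,263.5,280,-.085,-.075,0),(S,256,225,-.085-e,-.075-e,.226),
(S,229.5,181,-.085-e,.075+e,.226),(S,294,158,.085+e,.075+e,.226),(S,327,197,.085+e,-.075-e,.226),(W,655*k,418*k,-.085-e,.075+e,.226),(W,310.5,160,-.085,-.075,0)]
'''+s[b:]
s=s.replace("w(p,x,y))-(u,v) for f,u,v,x,y in C","w(p,x,y,z))-(u,v) for f,u,v,x,y,z in C")
a=s.index('a=draw(T');s=s[:a]+'''out=np.hstack([draw(T,(180,150,330,290),2.6),draw(W,(280,60,430,200),2.6)])
cv2.imwrite('pics/fit2.png',out)'''
s=s.replace("print('cup'","print(out_x:=[least_squares(lambda q:np.concatenate([proj(f,w(q,x,y,z))-(u,v) for f,u,v,x,y,z in C if f is G]),p,loss='soft_l1').x.round(4).tolist() for G in (T,S)]);print('cup'")
open('fit.py','w').write(s)
E
python3 fit.py
```

```text
mill tip [ 0.4894 -0.0668  0.1644] [[2.8, 0.8], [-0.0, 1.8], [-0.2, -0.7]] [[0.484, -0.064, 0.168], [0.493, -0.067, 0.168], [0.484, -0.066, 0.168]]
orange tip [0.41  0.034 0.162] [[0.404, 0.038, 0.17], [0.41, 0.03, 0.17]]
[[0.483, -0.2275, -1.6283], [0.4856, -0.2273, -1.637]]
cup [ 0.4848 -0.2271 -1.6321] -93.51
[[0.3, -0.9], [-0.6, -0.6], [-4.1, -1.0], [0.9, -0.7], [-0.3, -0.7], [0.4, 0.2], [-0.3, 2.2], [0.4, 0.8], [-1.3, -0.4], [0.4, -1.2], [1.1, -0.3], [-0.0, 3.0], [-5.2, -5.3]]
mill in cup [-0.1603 -0.0052]
edge [ 0.579 -0.006  0.2  ] [[0.573, -0.001, 0.21], [0.569, -0.01, 0.21]] hinge [ 0.565 -0.147  0.21 ] dist 0.142
```

View pics/fit2.png

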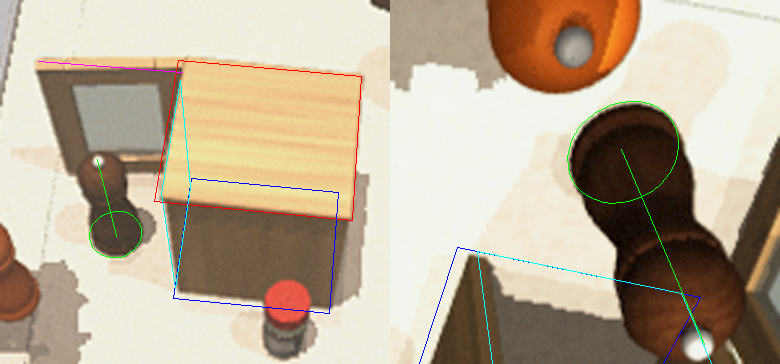

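```bash
cat >> h.py <<'E'
def tcp(tip,R,L=.168): return np.array(tip)-L*R[:,2]
E
python3 - <<'E'
from h import *
R=tool(-98,40);P=tcp([.489,-.012,.018],R);print(P)
rows(P+[0,0,.2],R)
E
```

```text
[0.50402907 0.09493738 0.14669547]
 [0.111, 0.327, 0.287] [0.106, -0.167, 0.166] rows 4.5
```

Request:
step_arm(motion=[[[0.111,0.327,0.287],[0.106,-0.167,0.166]],[[0.111,0.327,0.287],[0.106,-0.167,0.166]],[[0.111,0.327,0.287],[0.106,-0.167,0.166]],[[0.111,0.327,0.287],[0.106,-0.167,0.166]],[[0.111,0.327,0.287],[0.106,-0.167,0.166]],[[0.111,0.327,0.287],[0.106,-0.167,0.166]],[[0.111,0.327,0.287],[0.106,-0.167,0.166]],[[0.111,0.327,0.287],[0.106,-0.167,0.166]],[[0.111,0.327,0.287],[0.106,-0.167,0.166]],[[0.111,0.327,0.287],[0.106,-0.167,0.166]]])

```text
time: 5.15
position: [0.5035, 0.095, 0.3478]
ee_rot: [[0.107, 0.99, -0.088], [0.759, -0.138, -0.636], [-0.642, 0.001, -0.766]]
contact_force: [0.3, -0.1, 0.0]
grip_width: 0.034
finger_force: 0.0
```

Run:
```python
from h import *
print(robot.state()['joint_pos'].round(1))
R=tool(-98,40);P=tcp([.489,-.012,.018],R);print(P)
rows(P+[0,0,.2],R);rows(P,R);rows(P+[0,0,.03],R)
f=robot.grab_frame('wrist');save(f,'w3.png')
```

```text
[  3.5  24.   84.4 -39.4  83.   20.5]
[0.50402907 0.09493738 0.14669547]
 [0.001, 0.001, 0.002] [0.001, -0.0, -0.0] rows 0.0
 [0.258, 0.001, 0.308] [0.001, -0.0, -0.0] rows 4.0
 [0.22, 0.001, 0.262] [0.001, -0.0, -0.0] rows 3.4
```

View pics/w3.png

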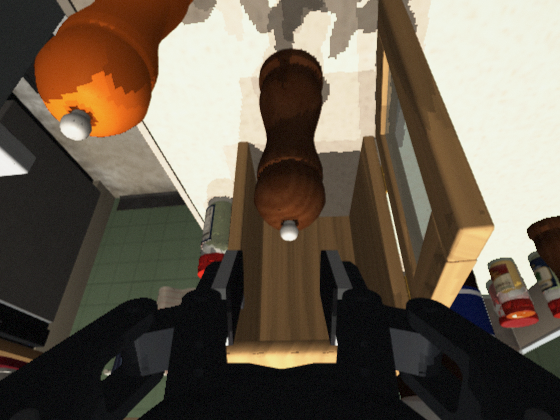

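The wrist view looks down the tool. The mill (foot near 291,75, tip 289,231) is nearly centred between the fingers. The doorway foot corners are near (243,145) and (368,140). I'll check these numerically.

Run:
```python
from h import *
f=robot.grab_frame('wrist')
for n,u,v,z in [('near',236,143,0),('near in',250,143,0),('far wall',362,138,0),('far out',378,138,0),('mill tip',289,231,.168),('foot L',260,75,.01),('foot R',321,75,.01),('foot top',291,49,.01),('orange tip',75,125,.168),('orange near edge R',158,70,.13)]:
    print(n,atz(f,u,v,z).round(4))
print('TCPaxis tip proj',proj(f,[.489,-.012,.018]),proj(f,[.488,-.066,0]))
```

```text
near [ 0.4202 -0.1422  0.    ]
near in [ 0.4358 -0.1443  0.    ]
far wall [ 0.5596 -0.1541  0.    ]
far out [ 0.577  -0.1565  0.    ]
mill tip [ 0.4876 -0.0607  0.168 ]
foot L [ 0.4648 -0.0544  0.01  ]
foot R [ 0.5181 -0.0619  0.01  ]
foot top [ 0.4947 -0.034   0.01  ]
orange tip [0.4084 0.039  0.168 ]
orange near edge R [0.436  0.0357 0.13  ]
TCPaxis tip proj [280.44111264  28.87185951] [287.65217387  76.35898694]
```

Request:
step_arm(motion=[[[0.05,0.001,0.06],[0,0,0]],[[0.1,0.001,0.12],[0,0,0]],[[0.15,0.001,0.18],[0,0,0]],[[0.19,0.001,0.227],[0,0,0]],[[0.22,0.001,0.262],[0,0,0]],[[0.24,0.001,0.286],[0,0,0]],[[0.258,0.001,0.308],[0,0,0]],[[0.258,0.001,0.308],[0,0,0]],[[0.258,0.001,0.308],[0,0,0]],[[0.258,0.001,0.308],[0,0,0]]])

```text
time: 6.25
position: [0.5047, 0.0949, 0.1469]
ee_rot: [[0.107, 0.99, -0.088], [0.759, -0.138, -0.636], [-0.642, 0.002, -0.766]]
contact_force: [0.3, 1.3, -0.1]
grip_width: 0.0341
finger_force: 0.0
```

Run:
```python
from h import *
print(robot.state()['joint_pos'].round(1),robot.state()['finger_force'])
R=tool(-98,40)
for y in (-.035,-.1,-.181): rows(tcp([.490,y,.018],R),R,y)
f=robot.grab_frame('wrist');save(f,'w4.png')
```

```text
[  3.4  40.9  95.3 -45.4  62.2  40.1] 0.0
-0.035 [-0.034, 0.007, 0.029] [0.001, -0.0, -0.0] rows 0.5
-0.1 [-0.133, 0.025, 0.112] [0.001, -0.0, -0.0] rows 1.8
-0.181 [-0.256, 0.047, 0.215] [0.001, -0.0, -0.0] rows 3.4
```

View pics/w4.png

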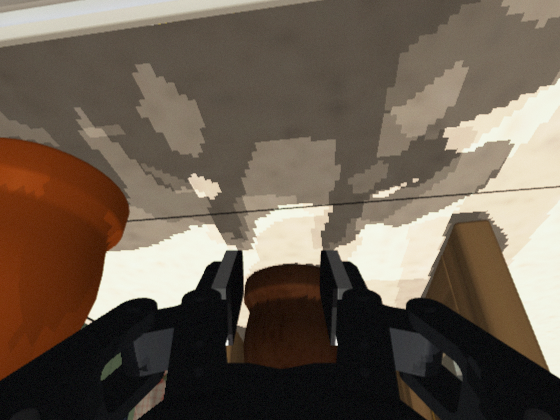

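The mill's foot (245–325 px) is centred between the fingertips, and the orange mill is clear on the left. Pushing now.

Request:
step_arm(motion=[[[-0.013,0.003,0.011],[0,0,0]],[[-0.026,0.006,0.022],[0,0,0]],[[-0.04,0.008,0.034],[0,0,0]],[[-0.053,0.01,0.045],[0,0,0]],[[-0.066,0.013,0.056],[0,0,0]],[[-0.079,0.015,0.067],[0,0,0]],[[-0.093,0.018,0.078],[0,0,0]],[[-0.106,0.02,0.09],[0,0,0]],[[-0.12,0.023,0.101],[0,0,0]],[[-0.133,0.025,0.112],[0,0,0]]])

```text
time: 7.3
position: [0.5048, 0.0062, 0.1457]
ee_rot: [[0.106, 0.99, -0.089], [0.759, -0.139, -0.636], [-0.643, -0.0, -0.766]]
contact_force: [-0.0, 1.4, -0.5]
grip_width: 0.0341
finger_force: 0.6
```

Run:
```python
from h import *
print(robot.state()['finger_force'])
R=tool(-98,40)
for y in (-.1,-.181): rows(tcp([.490,y,.018],R),R,y)
for n in ['scene','top']:
    f=robot.grab_frame(n)
    save(f,n+'5.png')
    for d in robot.recognise('mill',f)[:3]:
            l,tp,w,h=d['box'];print(round(d['conf'],2),[round(x) for x in (l*560,tp*420,(l+w)*560,(tp+h)*420)], atz(f,(l+w/2)*560,(tp+h/2)*420,0.08).round(3))
a,b=[cv2.imread('pics/%s5.png'%n) for n in ['scene','top']]
cv2.imwrite('pics/st5.png',np.hstack([cv2.resize(a[120:320,140:340],None,fx=2,fy=2),cv2.resize(b[120:320,140:340],None,fx=2,fy=2)]))
```

```text
0.6484066425218771
-0.1 [-0.0, 0.0, -0.002] [0.0, -0.0, 0.0] rows 0.0
-0.181 [-0.123, 0.023, 0.101] [0.0, -0.0, 0.0] rows 1.6
0.97 [178, 280, 213, 329] [0.398 0.036 0.08 ]
0.72 [232, 222, 262, 272] [ 0.477 -0.131  0.08 ]
0.95 [166, 240, 194, 275] [0.393 0.029 0.08 ]
0.79 [237, 210, 245, 249] [ 0.483 -0.123  0.08 ]
```

View pics/st5.png

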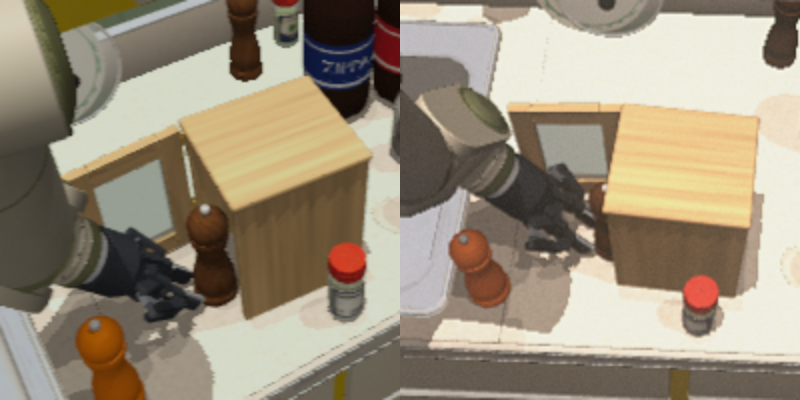

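The mill stands upright at the doorway (scene crop 212,255), cradled by the fingers. I'll finish the push with a soft stop.

Request:
step_arm(motion=[[[-0.014,0.0027,0.0115],[0,0,0]],[[-0.028,0.0054,0.023],[0,0,0]],[[-0.042,0.008,0.0345],[0,0,0]],[[-0.056,0.0107,0.046],[0,0,0]],[[-0.07,0.0134,0.0575],[0,0,0]],[[-0.084,0.016,0.069],[0,0,0]],[[-0.098,0.0186,0.0803],[0,0,0]],[[-0.11,0.021,0.09],[0,0,0]],[[-0.119,0.0225,0.0975],[0,0,0]],[[-0.123,0.023,0.101],[0,0,0]]])

```text
time: 8.5
position: [0.5052, -0.074, 0.1466]
ee_rot: [[0.106, 0.99, -0.089], [0.759, -0.139, -0.636], [-0.643, -0.0, -0.766]]
contact_force: [0.2, 0.5, 0.3]
grip_width: 0.0343
finger_force: 0.4
```

Run:
```python
from h import *
print(robot.state()['finger_force'])
R=tool(-98,40)
for y in (-.181,-.02): rows(tcp([.490,y,.018],R),R,y)
f=robot.grab_frame('wrist');save(f,'w6.png')
for d in robot.recognise('mill',f)[:3]:
            l,tp,w,h=d['box'];print(round(d['conf'],2),[round(x) for x in (l*560,tp*420,(l+w)*560,(tp+h)*420)])
```

```text
0.4378488714064588
-0.181 [-0.0, -0.0, -0.0] [-0.0, -0.0, 0.0] rows 0.0
-0.02 [0.244, -0.045, -0.205] [-0.0, -0.0, 0.0] rows 3.2
0.92 [224, 245, 338, 368]
0.66 [39, 96, 558, 420]
```

Request:
step_arm(motion=[[[0.02,-0.004,-0.017],[0,0,0]],[[0.06,-0.011,-0.05],[0,0,0]],[[0.12,-0.022,-0.1],[0,0,0]],[[0.18,-0.033,-0.151],[0,0,0]],[[0.244,-0.045,-0.205],[0,0,0]],[[0.19,-0.045,-0.27],[0,0,0]],[[0.14,-0.045,-0.33],[0,0,0]],[[0.09,-0.045,-0.39],[0,0,0]],[[0.04,-0.045,-0.45],[0,0,0]],[[0.04,-0.045,-0.45],[0,0,0]]])

```text
time: 9.6
position: [0.505, 0.0894, 0.3108]
ee_rot: [[0.11, 0.991, -0.081], [0.759, -0.137, -0.636], [-0.642, 0.008, -0.767]]
contact_force: [0.0, -0.0, -0.4]
grip_width: 0.0341
finger_force: 0.0
```

Run:
```python
from h import *
print(robot.state()['joint_pos'].round(1))
f=robot.grab_frame('wrist');save(f,'w7.png')
for t in ('mill','door'):
  for d in robot.recognise(t,f)[:3]:
            l,tp,w,h=d['box'];print(t,round(d['conf'],2),[round(x) for x in (l*560,tp*420,(l+w)*560,(tp+h)*420)],atz(f,(l+w/2)*560,tp*420,.0).round(3))
```

```text
[  2.8  26.4  87.4 -40.2  78.1  23.8]
mill 0.68 [271, 186, 326, 347] [ 0.49  -0.187  0.   ]
door 0.82 [379, 2, 560, 377] [ 0.622 -0.008  0.   ]
```

View pics/w7.png

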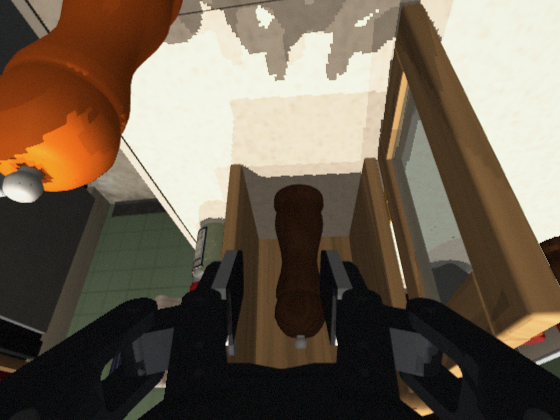

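The mill stands upright inside: its near foot edge is at (298,186), about 40 mm behind the doorway line and central. Next I'll plan the sweep that closes the door. That was my tenth picture, so I'll work from numbers from here.

```bash
cat >> h.py <<'E'
H=np.array([.57,-.151]);YAW=np.radians(-94.5)
def arc(q,r,c):
    "tip centre beside the outer face at door angle q"
    xc=np.array([np.cos(YAW),np.sin(YAW)]);yc=np.array([-xc[1],xc[0]])
    u=-np.cos(q)*yc-np.sin(q)*xc;n=-np.cos(q)*xc+np.sin(q)*yc
    return H+r*u+(.014+c)*n
E
python3 - <<'E'
from h import *
f=robot.grab_frame('top');print('plate',atz(f,242,137,0).round(3),atz(f,242,137,.05).round(3))
for q in (1.4,1,.5,0): print(q,arc(q,.125,.015).round(3))
R=tool(-125,40)
for P in ([.625,.04,.27],[.625,.04,.06]): rows(tcp(P,R,.173),R,P);print(tcp(P,R,.173))
E
```

```text
plate [ 0.882 -0.085  0.   ] [ 0.838 -0.092  0.05 ]
1.4 [ 0.587 -0.024]
1 [ 0.536 -0.027]
0.5 [ 0.481 -0.058]
0 [ 0.448 -0.112]
[0.625, 0.04, 0.27] [-0.023, 0.353, -0.237] [0.192, 0.0, 0.232] rows 4.3
[0.68878299 0.13109156 0.40252569]
[0.625, 0.04, 0.06] [0.247, 0.354, 0.085] [0.192, 0.0, 0.232] rows 4.4
[0.68878299 0.13109156 0.19252569]
```

Request:
step_arm(motion=[[[-0.06,0,-0.075],[0,0,0]],[[-0.115,0,-0.14],[0,0,0]],[[-0.13,0,-0.155],[0,0,0]],[[-0.08,0.1,-0.18],[0.05,0,0.06]],[[-0.06,0.2,-0.2],[0.1,0,0.12]],[[-0.04,0.28,-0.22],[0.15,0,0.18]],[[-0.023,0.353,-0.237],[0.192,0,0.232]],[[-0.023,0.353,-0.237],[0.192,0,0.232]],[[-0.023,0.353,-0.237],[0.192,0,0.232]],[[-0.023,0.353,-0.237],[0.192,0,0.232]]], jaw=0)

```text
time: 10.8
position: [0.6886, 0.1304, 0.4036]
ee_rot: [[0.44, 0.819, -0.368], [0.627, -0.574, -0.527], [-0.643, 0.001, -0.766]]
contact_force: [-0.3, -1.0, -0.5]
grip_width: 0.0001
finger_force: 0.0
```

Run:
```python
from h import *
print(robot.state()['joint_pos'].round(1))
R=tool(-125,40)
for P in ([.625,.04,.27],[.625,.04,.06],[.620,-.018,.06]): rows(tcp(P,R,.173),R,P)
f=robot.grab_frame('top')
for d in robot.recognise('door',f)[:2]:
    l,tp,w,h=d['box'];print(round(d['conf'],2),[round(x) for x in (l*560,tp*420,(l+w)*560,(tp+h)*420)])
```

```text
[  4.5  43.4  38.4 -35.4 120.9  27.2]
[0.625, 0.04, 0.27] [0.002, -0.0, 0.001] [0.001, 0.0, -0.001] rows 0.0
[0.625, 0.04, 0.06] [0.273, -0.001, 0.322] [0.001, 0.0, -0.001] rows 4.2
[0.62, -0.018, 0.06] [0.196, 0.057, 0.387] [0.001, 0.0, -0.001] rows 4.4
0.88 [197, 169, 250, 211]
```

Descend, then slide in behind the door's free edge.

Request:
step_arm(motion=[[[0.06,0,0.07],[0,0,0]],[[0.12,0,0.14],[0,0,0]],[[0.18,0,0.21],[0,0,0]],[[0.23,0,0.27],[0,0,0]],[[0.273,-0.001,0.322],[0,0,0]],[[0.273,-0.001,0.322],[0,0,0]],[[0.25,0.018,0.342],[0,0,0]],[[0.225,0.036,0.365],[0,0,0]],[[0.196,0.057,0.387],[0,0,0]],[[0.196,0.057,0.387],[0,0,0]]])

```text
time: 11.9
position: [0.6848, 0.0693, 0.195]
ee_rot: [[0.446, 0.816, -0.368], [0.624, -0.578, -0.526], [-0.642, 0.005, -0.767]]
contact_force: [0.3, -0.1, -0.3]
grip_width: 0.0002
finger_force: 0.0
```

Run:
```python
from h import *
print(robot.state()['joint_pos'].round(1),robot.state()['contact_force'].round(1))
for q,h in ((1.4,-125),(1.2,-123),(1.0,-121),(.85,-118),(.7,-115)):
    R=tool(h,40);P=[*arc(q,.122,.015),.06];rows(tcp(P,R,.173),R,q)
```

```text
[ -0.3  50.8  58.  -32.   95.7  38.9] [ 0.3 -0.1 -0.3]
1.4 [-0.033, -0.049, 0.034] [0.0, -0.001, -0.004] rows 0.7
1.2 [-0.054, -0.098, 0.051] [-0.014, -0.001, -0.021] rows 1.2
1.0 [-0.081, -0.142, 0.074] [-0.028, -0.001, -0.039] rows 1.8
0.85 [-0.106, -0.175, 0.094] [-0.05, -0.001, -0.064] rows 2.3
0.7 [-0.133, -0.204, 0.116] [-0.071, -0.001, -0.09] rows 2.7
```

Request:
step_arm(motion=[[[-0.016,-0.025,0.017],[0,0,0]],[[-0.033,-0.049,0.034],[0,0,-0.004]],[[-0.044,-0.074,0.042],[-0.007,0,-0.012]],[[-0.054,-0.098,0.051],[-0.014,-0.001,-0.021]],[[-0.068,-0.12,0.062],[-0.021,-0.001,-0.03]],[[-0.081,-0.142,0.074],[-0.028,-0.001,-0.039]],[[-0.094,-0.159,0.084],[-0.039,-0.001,-0.052]],[[-0.106,-0.175,0.094],[-0.05,-0.001,-0.064]],[[-0.12,-0.19,0.105],[-0.06,-0.001,-0.077]],[[-0.133,-0.204,0.116],[-0.071,-0.001,-0.09]]])

```text
time: 12.9
position: [0.5507, 0.0593, 0.1922]
ee_rot: [[0.32, 0.909, -0.268], [0.697, -0.417, -0.584], [-0.642, 0.0, -0.767]]
contact_force: [3.7, 0.8, 0.5]
grip_width: 0.0002
finger_force: 1.3
```

Run:
```python
from h import *
print(robot.state()['joint_pos'].round(1),robot.state()['contact_force'].round(1))
for q,h in ((.55,-112),(.4,-109),(.25,-106),(.1,-103),(0,-102)):
    R=tool(h,40);P=[*arc(q,.122,.015),.06];rows(tcp(P,R,.173),R,q)
f=robot.grab_frame('top');save(f,'top9.png')
for d in robot.recognise('door',f)[:2]:
    l,tp,w,h=d['box'];print(round(d['conf'],2),[round(x) for x in (l*560,tp*420,(l+w)*560,(tp+h)*420)])
for q in (1.4,.7): print(proj(f,[*arc(q,.148,0),.21]))
```

```text
[ -0.9  39.8  85.3 -37.2  76.7  39.7] [3.7 0.8 0.5]
0.55 [-0.03, -0.028, 0.024] [-0.019, -0.001, -0.023] rows 0.5
0.4 [-0.058, -0.052, 0.048] [-0.04, -0.001, -0.048] rows 0.9
0.25 [-0.087, -0.072, 0.072] [-0.062, -0.001, -0.074] rows 1.3
0.1 [-0.118, -0.085, 0.098] [-0.083, -0.001, -0.1] rows 1.7
0 [-0.137, -0.087, 0.114] [-0.09, -0.001, -0.108] rows 2.0
0.75 [203, 172, 248, 241]
[193.28525083 173.40868124]
[201.67934986 205.99465544]
```

Request:
step_arm(motion=[[[-0.015,-0.014,0.012],[-0.01,0,-0.012]],[[-0.03,-0.028,0.024],[-0.019,0,-0.023]],[[-0.044,-0.04,0.036],[-0.03,0,-0.035]],[[-0.058,-0.052,0.048],[-0.04,0,-0.048]],[[-0.072,-0.062,0.06],[-0.05,0,-0.06]],[[-0.087,-0.072,0.072],[-0.062,0,-0.074]],[[-0.097,-0.077,0.081],[-0.07,0,-0.083]],[[-0.108,-0.081,0.09],[-0.077,0,-0.092]],[[-0.118,-0.085,0.098],[-0.083,0,-0.1]],[[-0.118,-0.085,0.098],[-0.083,0,-0.1]]])

```text
time: 14.0
position: [0.4795, 0.0074, 0.1916]
ee_rot: [[0.171, 0.974, -0.149], [0.747, -0.227, -0.626], [-0.643, -0.005, -0.766]]
contact_force: [0.2, -0.6, 0.2]
grip_width: 0.0002
finger_force: 0.0
```

Run:
```python
from h import *
print(robot.state()['joint_pos'].round(1),robot.state()['contact_force'].round(1))
for c in (.015,.01,.005,0,-.01):
    R=tool(-103,40);P=[*arc(0,.122,c),.06];rows(tcp(P,R,.173),R,c)
f=robot.grab_frame('top');save(f,'top9.png')
for d in robot.recognise('door',f)[:2]:
    l,tp,w,h=d['box'];print(round(d['conf'],2),[round(x) for x in (l*560,tp*420,(l+w)*560,(tp+h)*420)])
for q in (.2,.1,0): print(proj(f,[*arc(q,.148,0),.21]))
```

```text
[ -6.8  34.2 100.  -46.7  61.3  35.3] [ 0.2 -0.6  0.2]
0.015 [-0.02, -0.002, 0.014] [-0.003, 0.0, 0.001] rows 0.2
0.01 [-0.027, -0.001, 0.021] [-0.003, 0.0, 0.001] rows 0.3
0.005 [-0.035, 0.001, 0.027] [-0.003, 0.0, 0.001] rows 0.4
0 [-0.042, 0.002, 0.033] [-0.003, 0.0, 0.001] rows 0.5
-0.01 [-0.058, 0.005, 0.046] [-0.003, 0.0, 0.001] rows 0.7
0.66 [228, 177, 251, 259]
[224.31163947 222.44202311]
[230.0406442  224.42635746]
[236.0267984  225.89569191]
```

Request:
step_arm(motion=[[[-0.006,-0.001,0.004],[0,0,0]],[[-0.012,-0.001,0.009],[0,0,0]],[[-0.018,-0.001,0.014],[0,0,0]],[[-0.023,-0.001,0.018],[0,0,0]],[[-0.028,-0.001,0.022],[0,0,0]],[[-0.031,0,0.025],[0,0,0]],[[-0.034,0.001,0.027],[0,0,0]],[[-0.037,0.001,0.029],[0,0,0]],[[-0.037,0.001,0.029],[0,0,0]],[[-0.037,0.001,0.029],[0,0,0]]])

```text
time: 15.1
position: [0.4747, -0.0128, 0.1925]
ee_rot: [[0.171, 0.974, -0.146], [0.75, -0.225, -0.622], [-0.639, -0.003, -0.769]]
contact_force: [-0.2, 29.9, 5.0]
grip_width: 0.0003
finger_force: 16.6
```

Run:
```python
from h import *
print(robot.state()['contact_force'].round(1))
for c in (.004,0,-.004):
    R=tool(-103,40);P=[*arc(0,.122,c),.06];rows(tcp(P,R,.173),R,c)
f=robot.grab_frame('top');save(f,'top10.png')
for d in robot.recognise('door',f)[:2]:
    l,tp,w,h=d['box'];print(round(d['conf'],2),[round(x) for x in (l*560,tp*420,(l+w)*560,(tp+h)*420)])
```

```text
[-0.2 29.9  5. ]
0.004 [-0.003, 0.001, 0.003] [-0.002, -0.003, 0.001] rows 0.0
0 [-0.01, 0.002, 0.008] [-0.002, -0.003, 0.001] rows 0.1
-0.004 [-0.016, 0.004, 0.013] [-0.002, -0.003, 0.001] rows 0.2
0.94 [237, 174, 248, 259]
```

Request:
step_arm(motion=[[[0.012,-0.004,-0.01],[0,0,0]],[[0.025,-0.007,-0.02],[0,0,0]],[[0.038,-0.011,-0.031],[0,0,0]],[[0,-0.011,-0.077],[0,0,0]],[[-0.04,-0.011,-0.123],[0,0,0]],[[-0.08,-0.011,-0.17],[0,0,0]],[[-0.12,-0.011,-0.216],[0,0,0]],[[-0.154,-0.011,-0.262],[0,0,0]],[[-0.154,-0.011,-0.262],[0,0,0]],[[-0.154,-0.011,-0.262],[0,0,0]]])

```text
time: 16.2
position: [0.4759, 0.0108, 0.3423]
ee_rot: [[0.171, 0.974, -0.147], [0.747, -0.226, -0.626], [-0.643, -0.003, -0.766]]
contact_force: [-0.6, 0.4, -0.7]
grip_width: -0.0
finger_force: 0.0
```

Run:
```python
from h import *
print(robot.state()['contact_force'].round(1),robot.state()['qvel'].round(2))
for n in ('top','scene','wrist'):
  f=robot.grab_frame(n);save(f,n+'11.png')
  for t in ('door','mill','spice_jar','jam_jar','sauce_bottle'):
    for d in robot.recognise(t,f)[:2]:
      if d['conf']<.5: continue
      l,tp,w,h=d['box'];print(n,t,round(d['conf'],2),[round(x) for x in (l*560,tp*420,(l+w)*560,(tp+h)*420)])
  for q in (0,.04,.1): print(n,q,proj(f,[*arc(q,.148,0),.21]).round(1))
```

```text
[-0.6  0.4 -0.7] [-0.18  1.4   1.54  0.12 -0.27  0.11]
top door 0.82 [238, 174, 248, 259]
top mill 0.59 [165, 240, 196, 276]
top spice_jar 0.91 [281, 259, 299, 290]
top jam_jar 0.86 [346, 233, 372, 269]
top sauce_bottle 0.78 [360, 185, 394, 236]
top 0 [236.  225.9]
top 0.04 [233.6 225.4]
top 0.1 [230.  224.4]
scene door 0.9 [227, 187, 264, 282]
scene mill 0.71 [178, 276, 213, 332]
scene spice_jar 0.61 [307, 240, 323, 282]
scene jam_jar 0.84 [342, 195, 367, 234]
scene sauce_bottle 0.8 [336, 138, 360, 203]
scene 0 [250.7 228.9]
scene 0.04 [248.  229.7]
scene 0.1 [243.9 230.7]
wrist door 0.7 [250, 42, 552, 298]
wrist spice_jar 0.77 [223, 159, 253, 258]
wrist 0 [242.3 296.7]
wrist 0.04 [240.8 292.5]
wrist 0.1 [239.3 285.9]
```

The door pressed against its stop with a 30 N reaction, and it looks shut in both fixed views. The jars and the bottle are where they started, and the robot touches nothing.

```bash
python3 -c "
from workcell import robot
print(robot.close_job())"
```

```text
the job is handed in; nothing more can be done
None
```

The pepper mill was pushed upright into the cupboard and the door pushed shut over it, the jars and bottle show no movement in the camera views, and the job was handed in at about 16 s of the 61 s; no verdict came back.

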